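# Wedge the rocking balance steady

## Task

The laboratory balance rocks because its front left foot is too short. With the fingertips, push the grey wedge along the bench, thin end first, under that short foot until it is snug, lifting neither the wedge nor the balance, not shoving the balance out of its place and not knocking over or pushing away the things around. Then test it by touch: press down firmly on the top of the balance just above that foot, and finish while still pressing there with about 10 N, with the balance level, the wedge taking the load and the corner no longer giving way.

Things in the scene. Friction and masses are not known exactly. Their poses are not given: they have to be found in the camera images.
- balance: White balance, loose, 3.2 kg. Housing 210 mm (its x) x 180 mm (y), top 55 mm and underside 20 mm above the bench; steel pan 116 mm across on top at x = +30 mm, its face at 64 mm. Origin on the bench under its centre, +x to its rear, +y to its left. Four feet, 24 mm across, at x = +-85, y = +-70 mm; the front left one (-85, +70) is short, the other three stand on the bench
- wedge: Grey plastic wedge, loose, flat on the bench before the balance: 100 mm long (its x), 90 wide, 90 g. Origin: centre of its underside. Thin end (3 mm high) at x = +50 mm, roughly facing the balance; rises evenly to the upright heel face, 21 mm high, at x = -50 mm. Slides at about 1 N; at the foot a push of 7 to 10 N on the heel sets it snug, over about 20 N may shift or lift the balance
- balance_corner (a point): Place to press: flat top of the balance, 55 mm above the bench, over the short foot (x = -85, y = +67 mm of the balance; 20 mm from the front edge, 23 from the left). Unwedged, more than about 6 to 10 N here tips the balance over the diagonal of the front right and rear left feet until the short foot meets the bench (0.04 to 0.13 rad); let go, it falls back level
- short_foot_seat (a point): Axis of the short foot where it leaves the housing's underside, 20 mm above the bench, at x = -85, y = +70 mm of the balance. The foot's lower end hangs 5 to 13 mm above the bench, differing from start to start. The wedge must come to lie under this point
- vial_0: Small white vial, 22 mm across, 45 mm high, standing; bystander right of the wedge; origin under its centre
- vial_1: Small vial with a black cap, 22 mm across, 45 mm high, standing; bystander right of the wedge; origin under its centre
- salve_jar: White jar with a black lid, 60 mm across, 41 mm high; bystander left of the balance; origin under its centre
- stopper: Dark grey rubber stopper, 42 mm across, 28 mm high; bystander left of the wedge; origin under its centre
- timer: White bench timer 58 x 64 x 21 mm lying flat; bystander at the right; origin under its centre

How it is judged:
By the outcome, as a careful person would: the job done as asked, in the order asked, and still so for the second after the job is handed in, while the arm keeps its last pose, push and grip.
It also fails if it takes over 51 s, if anything falls off the work surface, if the arm or the gripper's body presses on something with over 40 N, if the wrist force passes 120 N, or if a joint passes its speed limit or range.

## Robot

A 7-joint arm with a two-finger parallel gripper is mounted at the origin on a cart in front of the work surface, level with it; the furniture and walls round the work are solid. World frame = base frame: x ahead of the robot, y to its left, z up, the work surface at z = 0. Lengths are in m, angles in rad, forces in N, time in s.
With the tool pointing down it reaches from about 0.4 to 0.9 m from the base axis. Payload 5.5 kg.
Tool frame: the origin (TCP) lies midway between the tips of the shut fingers; the grasp point (between the pads) lies 19 mm behind it; z points along the fingers, y is the direction in which the jaws open and shut (so a half turn about z gives the same grasp; the last joint's range is limited). The gripper opens to 85 mm and grips with 20 to 120 N. Pads are 22 mm wide; open, the fingers measure 114 mm over their backs; the gripper's body (76 mm by 85 mm) begins 54 mm behind the grasp point. The pads swing forward as they close: fully open they stand 13 mm farther back than shut.
Start: joints at [-0.938, 0.501, -0.427, 1.55, 0.221, 1.138, -0.21], TCP at [0.235, 0.606, 0.231] pointing down, gripper open.
Joint ranges: [-2.88, 2.88], [-0.31, 2.03], [-1.54, 1.56], [0.2, 2.42], [-1.41, 4.55], [0.19, 2.02], [-2.57, 2.57]. Speed limits (rad/s): [2.57, 2.57, 3.14, 3.14, 3.14, 3.14, 3.14].

## Interface

Orientations are given as a unit quaternion [x, y, z, w].
In Python, from cell import arm, open_jaws, clamp, viewer, finder gives the robot as it stands. Calls block until the motion is done:
- arm.movep(position, orientation): joint-space move of the TCP to a pose.
- arm.movel(position, vel=0.15, ori=None, threshold=None): straight line of the TCP; ori=None keeps the orientation; vel is the mean speed in m/s. With threshold (N) it stops when the force on the tool has changed by that much, and returns True; else False.
- arm.movej(angles): joint-space move.
- open_jaws() and clamp(): open the fingers fully, or close them until they stop; the grip force is fixed at half the most.
- arm.pause(seconds).
- arm.solve_ik(position, orientation): joint angles nearest the present ones, or None.
- arm.read_state(): the state.
- viewer.camera(name): name is "scene" or "top" or "wrist"; returns the picture (420x560x3 uint8, red, green, blue); there is no depth.
- viewer.camera_model(name): a dict with "intrinsics" (3x3 intrinsics, pixels), "world_from_camera" (4x4, takes a point from camera to world coordinates); the wrist camera has in their place "hand_eye" (4x4, takes a point from camera to tool coordinates, whose origin is the TCP and whose axes are the flange's). Camera axes: x right, y down, z forward; pixel columns grow to the right and rows downward; lengths in m; the calibration is good to about 2 mm. A picture is of the moment at which its call begins: read the wrist's pose just before it. camera_model takes no time and is no camera call.
A pose or a line that the arm cannot do raises arm.MotionError and nothing moves.
- arm.finish_job(): hands the job in, once; it reports no verdict.
Trained networks look in the newest picture that a camera, given by its name, has taken for a name from the list of things; names that differ only in an ending like _2 or _b are one class to them, and where a whole thing is asked for, a point or a joint stands for the part that bears it (a point fixed in the world has none). Each returns a list of dicts, best first, with "conf" (0 to 1); they miss things now and then, are a little off and sometimes report something else, mostly with a low value. They report only what shows in the picture. A call takes as long as a camera call.
- finder.trace(query, camera): "mask" (420x560 bool, what is visible of it) and "bbox" ([centre column, centre row, width, height] in pixels, round what is visible of it).
- finder.mark_of(query, camera): "uv" ([column, row] in pixels: a listed point, or the origin of a listed thing).
The state is a dict: "clock": time; "joint_positions": joint angles; "joint_velocities": joint speeds; "tau": joint torques, N m; "ee_pos": TCP position; "eef_rot": TCP orientation; "force": force on the tool from outside, world axes, zero at the start; "wrist_torque": the same for the moment, N m; "grip_width": finger opening in m.
Only numpy, scipy, OpenCV 4.12 (cv2) and the standard library are available. Lean on these libraries where they do the work, as an engineer would, in place of code of your own. Each camera call takes 0.05 s, during which the arm holds its last target. There are 200 camera calls.

## Working session

There is one attempt and no reset: what is moved stays moved. The work goes in short steps, each a Python script; the robot and the scene stay as the last script left them, time stands still between calls to the robot, and variables do not carry over. Pictures are saved under pics/ and viewed, about 8 in all and at most 12, crops included, and the job is handed in when it is done.

```bash
ls; mkdir -p pics; cat > h.py <<'E'
import numpy as np, cv2
from cell import arm, open_jaws, clamp, viewer, finder
def model(c):
    m=viewer.camera_model(c); return np.array(m["intrinsics"]),np.array(m["world_from_camera"])
def ray(c,uv,z):
    K,T=model(c); d=T[:3,:3]@np.linalg.inv(K)@np.array([uv[0],uv[1],1.]); o=T[:3,3]
    return o+d*(z-o[2])/d[2]
def proj(c,p):
    K,T=model(c); q=np.linalg.inv(T)@np.append(p,1); q=K@q[:3]; return q[:2]/q[2]
def save(n,img): cv2.imwrite(f"pics/{n}.png",np.ascontiguousarray(img[:,:,::-1]))
E
python3 - <<'E'
from h import *
np.set_printoptions(precision=4,suppress=True)
s=arm.read_state(); print(s["clock"],s["ee_pos"],s["eef_rot"],s["force"],s["grip_width"])
H={"balance":0,"wedge":0,"balance_corner":.055,"short_foot_seat":.02,"vial_0":0,"vial_1":0,"salve_jar":0,"stopper":0,"timer":0}
for c in("top","scene"):
    im=viewer.camera(c); save(c+"0",im); print(c,model(c)[1][:3,3],model(c)[0][0,0])
    for q,z in H.items():
        for r in finder.mark_of(q,c)[:2]: print(q,round(r["conf"],2),np.array(r["uv"]),ray(c,r["uv"],z)[:2])
E
```

```text
pics
0.0 [0.2347 0.6054 0.2303] [ 0.1838  0.983  -0.001  -0.0002] [ 0.0075 -0.936  -0.05  ] 0.0851093732716813
top [ 0.5194 -0.0236  0.9403] 389.78388137047756
balance 0.8 [291.3 165.9] [ 0.7338 -0.0778]
wedge 0.74 [281.9 246.2] [ 0.537  -0.0539]
balance_corner 0.72 [268.5 198.2] [ 0.6455 -0.0218]
balance_corner 0.57 [390.1 239.6] [ 0.5506 -0.298 ]
short_foot_seat 0.66 [265.8 200.6] [ 0.6447 -0.0153]
vial_0 0.67 [351.3 244.1] [ 0.5418 -0.2209]
vial_0 0.48 [349.7 217.8] [ 0.6053 -0.2187]
vial_1 0.67 [351.3 244.1] [ 0.5418 -0.2209]
vial_1 0.48 [349.7 217.8] [ 0.6053 -0.2187]
salve_jar 0.92 [228.4 176.9] [0.706  0.0766]
stopper 0.51 [194.7 254.6] [0.5174 0.1543]
timer 0.58 [388.9 240.6] [ 0.5501 -0.312 ]
scene [ 0.22   -0.9711  0.5835] 474.4296942003568
balance 0.61 [322.8 229.9] [ 0.7457 -0.0626]
wedge 0.86 [246.5 243.9] [ 0.5439 -0.0568]
balance_corner 0.73 [279.5 208.7] [ 0.6466 -0.0143]
short_foot_seat 0.73 [280.8 224.4] [ 0.6436 -0.0312]
vial_0 0.65 [275.4 280.3] [ 0.5501 -0.2182]
vial_0 0.57 [299.3 275.5] [ 0.6045 -0.2208]
vial_1 0.65 [275.4 280.3] [ 0.5501 -0.2182]
vial_1 0.57 [299.3 275.5] [ 0.6045 -0.2208]
salve_jar 0.58 [286.7 212.6] [0.6998 0.057 ]
stopper 0.76 [211.1 207.6] [0.5193 0.1586]
timer 0.73 [295.5 306. ] [ 0.5531 -0.3112]
```

```bash
python3 - <<'E'
import cv2
a=cv2.imread("pics/top0.png")[100:300,160:420]; cv2.imwrite("pics/top0c.png",cv2.resize(a,None,fx=3,fy=3,interpolation=cv2.INTER_CUBIC))
a=cv2.imread("pics/scene0.png")[140:330,190:420]; cv2.imwrite("pics/scene0c.png",cv2.resize(a,None,fx=3,fy=3,interpolation=cv2.INTER_CUBIC))
E
```

```text
(no output)
```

View pics/top0c.png

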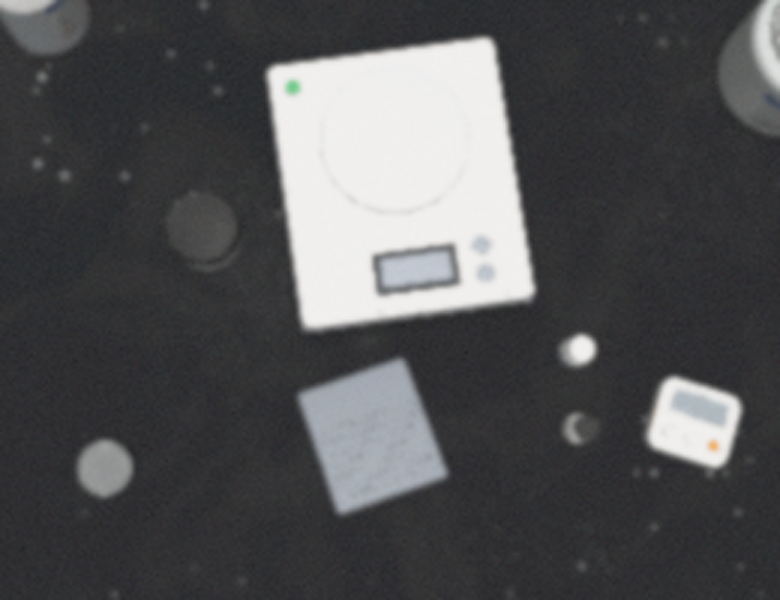

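View pics/scene0c.png

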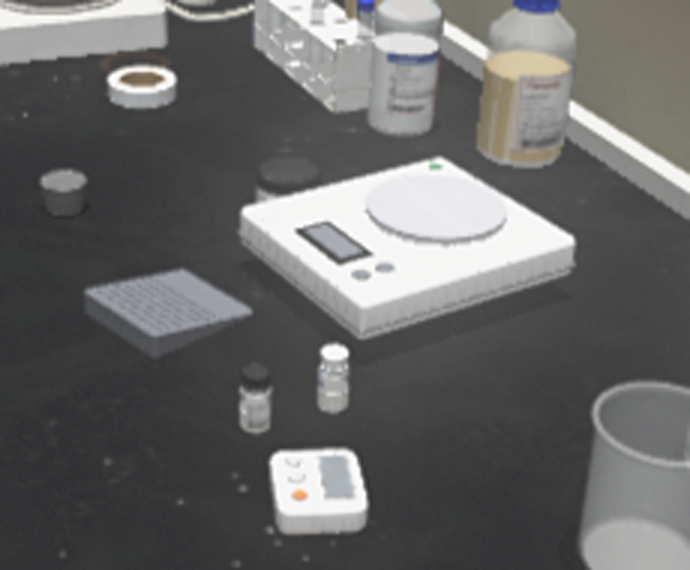

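The top view (3x crop) shows the wedge at about (372,437). Its thin end faces the balance and already points roughly at the short foot, under the housing's front left corner at (303,328). The scene view agrees: the vials are clear to the right, and the jar is left of the balance. Next I'll fit exact poses.

```bash
cat > fit.py <<'E'
from h import *
from scipy.optimize import least_squares
W=np.array([[50,45,3],[50,-45,3],[-50,-45,21],[-50,45,21],[50,45,0],[50,-45,0],[-50,-45,0],[-50,45,0]])/1e3
B=np.array([[x,y,z] for z in(.055,.020) for x,y in((.105,.09),(.105,-.09),(-.105,-.09),(-.105,.09))])
def place(P,q):
    c,s=np.cos(q[2]),np.sin(q[2]); return np.c_[P[:,:2]@np.array([[c,s],[-s,c]])+q[:2],P[:,2]]
def fit(P,q0,cams,masks):
    """fit planar pose: mask contour points onto the hull of the projected model"""
    def res(q):
        r=[]
        for c,m in zip(cams,masks):
            h=cv2.convexHull(np.array([proj(c,p) for p in place(P,q)],np.float32))
            r+= [cv2.pointPolygonTest(h,(float(u),float(v)),True) for u,v in m]
        return np.array(r)
    s=least_squares(res,q0,loss="soft_l1",f_scale=1.,x_scale=[.01,.01,.1],diff_step=1e-3); return s.x,np.sqrt(np.mean(res(s.x)**2))
def contour(q,c):
    r=finder.trace(q,c)[0]; k=max(cv2.findContours(r["mask"].astype(np.uint8),0,1)[0],key=cv2.contourArea)
    return cv2.convexHull(k).reshape(-1,2) if 0 else k.reshape(-1,2)[::3], r["conf"]
def locate(cams=("top","scene"),qb=(.734,-.07,.14),qw=(.54,-.055,.34)):
    M={}
    for c in cams:
        viewer.camera(c)
        for n in("balance","wedge"): M[n,c]=contour(n,c)
    for n,P,q in(("balance",B,qb),("wedge",W,qw)):
        for cc in [(c,) for c in cams]+[cams]:
            x,e=fit(P,np.array(q),cc,[M[n,c][0] for c in cc]); print(n,cc,[round(M[n,c][1],2) for c in cc],x.round(4),"rms px",e.round(2))
        if n=="balance": b=x
        else: w=x
    return b,w
if __name__=="__main__":
    b,w=locate()
    P=lambda x,y:place(np.array([[x,y,0.]]),b)[0,:2].round(4)
    print("corner",P(-.085,.067),"foot",P(-.085,.07)); print(arm.read_state()["clock"])
    f=P(-.085,.07)-w[:2]; c,s=np.cos(w[2]),np.sin(w[2]); print("foot in wedge",f@[c,s],f@[-s,c])
E
python3 fit.py
```

```text
balance ('top',) [0.8] [ 0.7368 -0.0783  0.137 ] rms px 0.92
balance ('scene',) [0.9] [ 0.7399 -0.0788  0.1378] rms px 1.89
balance ('top', 'scene') [0.8, 0.9] [ 0.7373 -0.0784  0.138 ] rms px 1.46
wedge ('top',) [0.86] [ 0.5408 -0.0581  0.3196] rms px 0.38
wedge ('scene',) [0.81] [ 0.5426 -0.0579  0.3557] rms px 0.45
wedge ('top', 'scene') [0.86, 0.81] [ 0.5414 -0.058   0.3353] rms px 0.47
corner [ 0.6439 -0.0237] foot [ 0.6434 -0.0207]
1.3
foot in wedge 0.1086329738885627 0.0016839472881346532
```

```bash
cat >> h.py <<'E'
def down(th):
    f=(np.pi+th)/2; return np.array([np.cos(f),np.sin(f),0,0])
def st(t=""):
    s=arm.read_state(); print(t,round(s["clock"],2),np.round(s["ee_pos"],4),"F",np.round(s["force"],2),"g",round(s["grip_width"],4)); return s
E
python3 - <<'E'
from h import *
w=np.array([.5414,-.058]); th=.3353; d=np.array([np.cos(th),np.sin(th)]); q=down(th)
p=w-d*.085
clamp(); st()
arm.movep([*p,.12],q); st()
arm.movel([*p,.03],vel=.1); print(arm.movel([*p,.008],vel=.04,threshold=3)); s=st()
z=max(.008,s["ee_pos"][2])
a=w-d*.066; arm.movel([*a,z],vel=.05); st("near")
b=w+d*.025; print(arm.movel([*b,z],vel=.03,threshold=4.5)); s=st("push"); print((np.array(s["ee_pos"])[:2]-w)@d)
E
```

```text
2.07 [0.2349 0.6061 0.2313] F [0.41 0.79 0.58] g -0.0
 4.67 [ 0.4616 -0.0852  0.1201] F [ 0.96 -0.23  0.41] g -0.0
False
 6.42 [ 0.461  -0.086   0.0078] F [ 0.18  0.24 -0.21] g 0.0001
near 6.96 [ 0.4793 -0.0795  0.008 ] F [-0.46 -0.96 -0.87] g 0.0002
False
push 10.14 [ 0.5649 -0.0498  0.008 ] F [-0.59  0.24  0.35] g 0.0001
0.024916113421913747
```

```bash
python3 - <<'E'
from h import *
from fit import *
b,w=locate(cams=("scene",),qb=(.7373,-.0784,.138),qw=(.62,-.03,.335))
a=viewer.camera("scene"); t=viewer.camera("top")
save("mid",np.hstack([cv2.resize(a[150:290,200:340],(400,400)),cv2.resize(t[130:270,210:350],(400,400))]))
E
```

```text
balance ('scene',) [0.61] [ 0.7389 -0.0797  0.1303] rms px 2.05
balance ('scene',) [0.61] [ 0.7389 -0.0797  0.1303] rms px 2.05
wedge ('scene',) [0.89] [ 0.6039 -0.0286  0.9506] rms px 3.94
wedge ('scene',) [0.89] [ 0.6039 -0.0286  0.9506] rms px 3.94
```

View pics/mid.png

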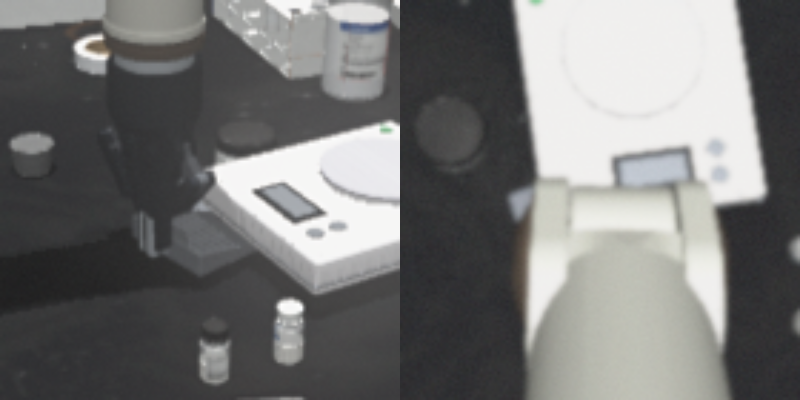

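The hand hides most of the wedge, though its left thin corner shows at about (512,200) in the right half. I'll back off and check its pose before seating it.

```bash
python3 - <<'E'
from h import *
from fit import *
th=.3353; d=np.array([np.cos(th),np.sin(th)])
p=np.array(arm.read_state()["ee_pos"])
p1=p-np.array([*d*.012,0]); arm.movel(p1,vel=.06)
p2=p1.copy(); p2[2]=.12; arm.movel(p2,vel=.15)
arm.movel([p2[0]-.10,p2[1]+.12,.16],vel=.2); st()
b,w=locate(qb=(.7373,-.0784,.138),qw=(.615,-.033,.335))
a=viewer.camera("scene"); t=viewer.camera("top")
save("mid2",np.hstack([cv2.resize(a[150:290,200:340],(400,400)),cv2.resize(t[130:270,210:350],(400,400))]))
E
```

```text
12.6 [0.454  0.0654 0.1598] F [-0.53  0.32  0.31] g -0.0002
balance ('top',) [0.82] [ 0.7366 -0.079   0.1453] rms px 1.23
balance ('scene',) [0.69] [ 0.7383 -0.0798  0.128 ] rms px 1.67
balance ('top', 'scene') [0.82, 0.69] [ 0.737  -0.0791  0.1427] rms px 1.46
wedge ('top',) [0.64] [ 0.6217 -0.0299  0.332 ] rms px 5.98
wedge ('scene',) [0.86] [ 0.6234 -0.0282  0.4142] rms px 2.62
wedge ('top', 'scene') [0.64, 0.86] [ 0.622  -0.0299  0.3375] rms px 4.96
```

View pics/mid2.png

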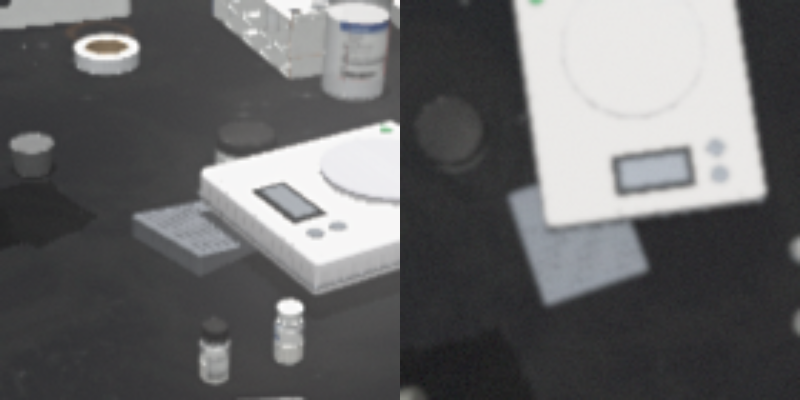

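The wedge went straight in under the front left corner. Heel corners are at about (545,305) and (648,268), and the balance is unmoved. I'll check the pose from those corners, then seat it.

```bash
python3 - <<'E'
from h import *
from fit import *
P=[(260.8,236.8,.021),(296.8,223.8,.021),(248.5,197,.003)]
A=[ray("top",p[:2],p[2])[:2] for p in P]
M=np.array([[-.05,.045],[-.05,-.045],[.05,.045]])
r=least_squares(lambda q:(place(np.c_[M,[0]*3],q)[:,:2]-A).ravel(),[.62,-.03,.33]); w=r.x; print(w.round(4),r.fun.round(4))
f=place(np.array([[-.085,.07,0]]),[.737,-.0787,.140])[0,:2]; e=f-w[:2]; c,s=np.cos(w[2]),np.sin(w[2]); print(f,"foot in wedge",e@[c,s],e@[-s,c])
E
```

```text
[ 0.6218 -0.0308  0.3188] [ 0.0015 -0.0001 -0.0008 -0.0006 -0.0007  0.0007]
[ 0.64306362 -0.02124605] foot in wedge 0.02322068367094794 0.002430347901548023
```

```bash
python3 - <<'E'
from h import *
th=.328; d=np.array([np.cos(th),np.sin(th)]); n=np.array([-d[1],d[0]])
w=np.array([.6219,-.0303])+n*.002; q=down(th)
at=lambda u,z:np.array([*(w+d*u),z])
arm.movel(at(-.078,.12),vel=.2,ori=q); arm.movel(at(-.078,.02),vel=.12); arm.movel(at(-.078,.008),vel=.05)
arm.movel(at(-.064,.008),vel=.05); st("near")
hit=arm.movel(at(-.030,.008),vel=.017,threshold=7.5); s=st(hit); print((np.array(s["ee_pos"])[:2]-w)@d)
arm.pause(.3); s=st(); print((np.array(s["ee_pos"])[:2]-w)@d, s["force"][:2]@d)
E
```

```text
near 15.74 [ 0.5611 -0.0487  0.008 ] F [-0.8  -0.12 -0.76] g -0.0001
True 17.03 [ 0.5807 -0.042   0.0073] F [ 0.44  0.42 -0.72] g 0.0003
-0.04278000283316375
 17.33 [ 0.5797 -0.042   0.0068] F [0.29 0.57 0.02] g -0.0002
-0.04375535357611417 0.4548228240882948
```

```bash
python3 - <<'E'
from h import *
th=.328; d=np.array([np.cos(th),np.sin(th)]); n=np.array([-d[1],d[0]])
w=np.array([.6219,-.0303])+n*.002
at=lambda u,z:np.array([*(w+d*u),z])
p0=np.array(arm.read_state()["ee_pos"]); u=(p0[:2]-w)@d
F=0
for k in range(16):
    u+=.0006; arm.movel(at(u,.008),vel=.02); s=arm.read_state(); F=-np.mean([ (arm.pause(.02),np.array(arm.read_state()["force"])[:2]@d)[1] for _ in range(3)])
    print(round(u,4),round((np.array(s["ee_pos"])[:2]-w)@d,4),round(F,2),round(s["clock"],2))
    if F>7.8: break
E
```

```text
-0.0432 -0.043 0.07 17.58
-0.0426 -0.0425 -0.13 17.88
-0.042 -0.0423 1.37 18.18
-0.0414 -0.0423 4.51 18.48
-0.0408 -0.0423 6.04 18.78
-0.0402 -0.0422 7.02 19.08
-0.0396 -0.0421 7.34 19.38
-0.039 -0.042 8.98 19.68
```

The wedge held against 9 N while moving only about 0.3 mm, so it's snug. I'll retreat, check by camera, then press.

```bash
python3 - <<'E'
from h import *
from fit import *
th=.328; d=np.array([np.cos(th),np.sin(th)])
p=np.array(arm.read_state()["ee_pos"])
p1=p-np.array([*d*.02,0]); arm.movel(p1,vel=.08); p2=p1.copy(); p2[2]=.12; arm.movel(p2,vel=.2)
arm.movel([p2[0]-.08,p2[1]+.12,.16],vel=.25); st()
b,w=locate(qb=(.7373,-.0784,.138),qw=(.638,-.023,.33))
for c in("top","scene"):
  r=finder.mark_of("balance_corner",c)[0]; print(r["conf"],ray(c,r["uv"],.055))
a=viewer.camera("scene"); t=viewer.camera("top")
save("mid3",np.hstack([cv2.resize(a[150:290,200:340],(400,400)),cv2.resize(t[130:270,210:350],(400,400))]))
print(place(np.array([[-.085,.067,0]]),b))
E
```

```text
21.63 [0.4828 0.0705 0.1593] F [-0.04 -0.05 -0.26] g -0.0004
balance ('top',) [0.67] [ 0.7366 -0.0787  0.1409] rms px 1.13
balance ('scene',) [0.57] [ 0.7393 -0.08    0.1247] rms px 1.8
balance ('top', 'scene') [0.67, 0.57] [ 0.7371 -0.0788  0.1394] rms px 1.48
wedge ('top',) [0.84] [ 0.6392 -0.0251  0.2974] rms px 6.17
wedge ('scene',) [0.82] [ 0.6421 -0.0244  0.2965] rms px 3.57
wedge ('top', 'scene') [0.84, 0.82] [ 0.6397 -0.025   0.2953] rms px 5.35
0.98 [ 0.64480089 -0.0213365   0.055     ]
0.86 [ 0.65152849 -0.02029163  0.055     ]
[[ 0.64357262 -0.02426623  0.        ]]
```

View pics/mid3.png

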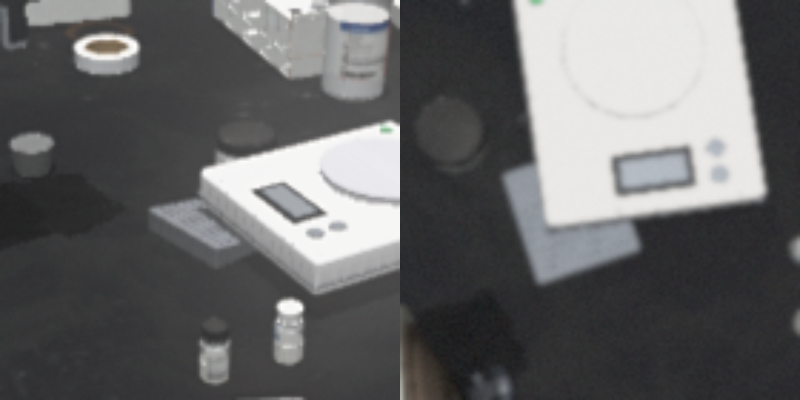

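The wedge is now about 17 mm deeper, with heel corners at (540,285) and (640,248). The balance is in place and the bystanders are untouched. Next is the press on the corner.

```bash
python3 - <<'E'
from h import *
x,y=.6440,-.0235
arm.movel([x,y,.12],vel=.2); arm.pause(.3); z0=np.mean([(arm.pause(.02),arm.read_state()["force"][2])[1] for _ in range(5)]); print("bias",z0)
arm.movel([x,y,.066],vel=.12); print(arm.movel([x,y,.045],vel=.015,threshold=2.5)); s=st("touch")
z=s["ee_pos"][2]
for k in range(25):
    arm.movel([x,y,z],vel=.02); arm.pause(.1)
    F=np.mean([(arm.pause(.02),arm.read_state()["force"][2])[1] for _ in range(5)])-z0; s=arm.read_state()
    print(round(z,4),np.round(s["ee_pos"],4),round(F,2),round(s["clock"],2))
    if F>9.3: break
    z-=.0004 if F<7.5 else .0002
E
```

```text
bias -0.07298157018087134
True
touch 25.03 [ 0.6439 -0.0235  0.0551] F [-0.14 -0.99  3.38] g 0.0002
0.0551 [ 0.6442 -0.0235  0.0552] 1.62 25.47
0.0547 [ 0.6442 -0.0235  0.0551] 5.64 25.9
0.0543 [ 0.6443 -0.0235  0.0551] 7.82 26.33
0.0541 [ 0.6443 -0.0235  0.0551] 8.9 26.77
0.0539 [ 0.6443 -0.0235  0.055 ] 10.17 27.2
```

The corner is rigid: it moved 0.2 mm or less from 1.6 to 10 N. I'll do a brief firmer check, settle back to about 10 N, verify and hand in.

```bash
python3 - <<'E'
from h import *
from fit import *
x,y=.6440,-.0235
mF=lambda:np.mean([(arm.pause(.02),arm.read_state()["force"][2])[1] for _ in range(8)])+.07
arm.movel([x,y,.0535],vel=.01); arm.pause(.2); print("firm",mF(),st()["ee_pos"][2])
z=.0539; arm.movel([x,y,z],vel=.01); arm.pause(.3)
for _ in range(6):
    F=mF(); print(z,F)
    if abs(F-10)<.6: break
    z+=(F-10)*.00018; arm.movel([x,y,z],vel=.01); arm.pause(.3)
for _ in range(2): arm.pause(.5); print("hold",mF()); s=st()
b,w=locate(qb=(.7373,-.0784,.138),qw=(.638,-.025,.32))
a=viewer.camera("scene"); t=viewer.camera("top")
save("end",np.hstack([cv2.resize(a[150:290,200:340],(400,400)),cv2.resize(t[130:270,210:350],(400,400))]))
E
```

```text
27.78 [ 0.6443 -0.0235  0.055 ] F [-3.7   0.75 12.33] g 0.0003
firm 12.642231250660558 0.0550021244991566
0.0539 10.208205575761486
hold 10.249425794594389
 29.1 [ 0.6443 -0.0235  0.055 ] F [-2.75  0.94  9.8 ] g 0.0003
hold 10.245382823321417
 29.73 [ 0.6443 -0.0235  0.055 ] F [-1.96  0.06 10.03] g 0.0002Traceback (most recent call last):
  File "<stdin>", line 12, in <module>
  File "fit.py", line 23, in locate
    for n in("balance","wedge"): M[n,c]=contour(n,c)
                                        ~~~~~~~^^^^^
  File "fit.py", line 17, in contour
    r=finder.trace(q,c)[0]; k=max(cv2.findContours(r["mask"].astype(np.uint8),0,1)[0],key=cv2.contourArea)
      ~~~~~~~~~~~~~~~~~^^^
IndexError: list index out of range
```

```bash
python3 - <<'E'
from h import *
a=viewer.camera("scene")
save("end",cv2.resize(a[150:310,180:400],(770,560))); st()
E
```

```text
29.93 [ 0.6443 -0.0235  0.0551] F [-2.95 -0.22  9.48] g 0.0
```

View pics/end.png

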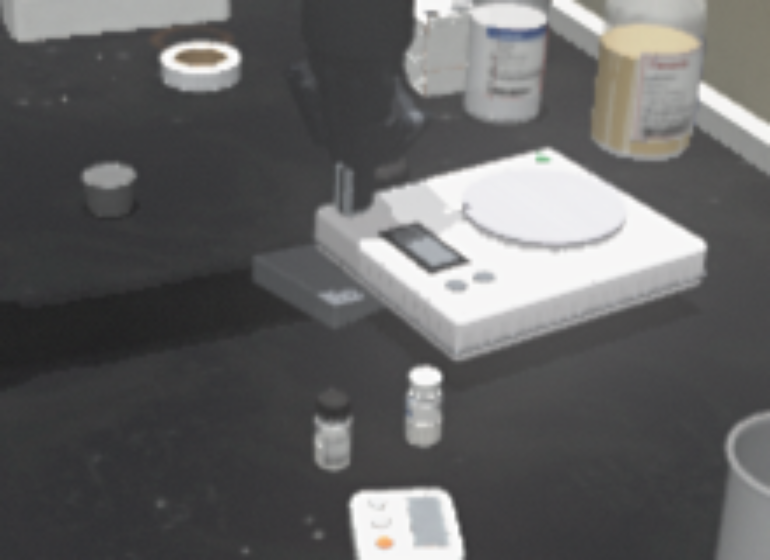

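The fingertips press on the front left corner at about (345,212) with the wedge beneath it at (320,285). The balance looks level, and the vials, stopper and timer are all standing in place. I'm handing in.

```bash
python3 -c "
from h import *
arm.finish_job(); st()"
```

```text
the job is handed in; nothing more can be done
the job is handed in; nothing more can be done
```

I pushed the wedge thin end first under the short foot until it was snug, then pressed on the corner above that foot. I handed the job in at about 30 s while still pressing with about 10 N.

- **Snug fit:** on the last push the force on the heel rose to 9 N while the wedge moved only about 0.3 mm. The measured positions put the foot about 5 mm forward of the wedge's centre.
- **Press test:** the corner moved no more than 0.2 mm from 1.6 N to 12.6 N. It then held steady at about 10.2 N, with the fingertips at the nominal 55 mm top height.
- **Surroundings:** the balance's fitted position before the press was within 1 mm of its start. In the last picture it looks level, and the vials, stopper and timer stand in place. The jar was hidden by the hand there, but it was in place in the picture before the press.

**Checks that failed or disagreed:**
- During the press, the network found no match for one of the two outlines (balance or wedge). The final check therefore rests on force, height and the scene picture.
- Once the wedge was partly hidden, its fitted outlines were coarse (about 4–6 px error), so I relied on its visible corners and the push distance instead.
- A sideways force of about 2–4 N showed at the fingertips during the press, but nothing slid.

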